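Load the battery box: find each pack's keyed end by touch

ROBOT

A 6-joint arm with a two-finger parallel gripper is mounted at the origin on a cart in front of the work surface, level with it; the furniture and walls round the work are solid. World frame = base frame: x ahead of the robot, y to its left, z up, the work surface at z = 0. Lengths are in mm, angles in rad, forces in N, time in s.
With the tool pointing down it reaches from about 400 to 925 mm from the base axis. Payload 12.5 kg.
Tool frame: the origin (TCP) lies midway between the tips of the shut fingers; the grasp point (between the pads) lies 19 mm behind it; z points along the fingers, y is the line along which they close (so a half turn about z gives the same grasp; the last joint's range is limited). The gripper opens to 95 mm and grips with 3 to 60 N. Pads are 20 mm wide; open, the fingers measure 119 mm over their backs; the gripper's body (75 mm by 180 mm) begins 59 mm behind the grasp point.
Start: joints at [1.028, 0.491, 1.559, -0, 1.092, -0.106], TCP at [264.389, 566.346, 188.261] pointing down, gripper open.
Joint ranges: [-3.1, 3.1], [-0.84, 2.19], [0.05, 2.79], [-1.13, 4.28], [0.06, 2.93], [-2.69, 2.69]. Speed limits (rad/s): [2.22, 2.22, 2.79, 3.14, 3.14, 3.14].

INTERFACE

Orientations are given as [roll, pitch, yaw] about the fixed x, y, z axes, in that order (R = Rz(yaw) Ry(pitch) Rx(roll)).
In Python, from cell import state, read_camera, camera_info, env gives the robot as it stands.
- The arm moves only by the tool move_arm, never from a script. Its argument "commands" is a list of rows, each a list of 3 entries, a list of its own where there are three numbers: the shift along the world's x, y, z in cm, then the turn, a rotation vector about the world's x, y, z in degrees, then the opening, from 0 (shut) to 1 (fully open). A call has 1 to 10 rows; each row shifts and turns the commanded pose from where the row before left it; what a row does not reach is not made up. A row lasts 1/10 s, in which the tool goes at most 50 mm and 8.59 degrees, less where a joint would pass 70% of its speed; a pose out of reach is approached as far as the arm can. A call with a gripper value outside its range is refused whole. The fingers move at their own pace and stop on an object; the grip force is fixed at half the most. Time passes only in rows, so rows that do not move let the fingers close. It gives the time, the measured TCP pose, the force, the opening and the grip force at its end, in the units of the state.
- state(): the state, without advancing time (a new reading comes with each control period).
- read_camera(name): name is "scene" or "top" or "wrist"; returns the picture (420x560x3 uint8, blue, green, red); there is no depth.
- camera_info(name): a dict with "K" (3x3 intrinsics, pixels), "cam_to_world" (4x4, takes a point from camera to world coordinates). Camera axes: x right, y down, z forward; pixel columns grow to the right and rows downward; lengths in mm; the calibration is good to about 2 mm. A picture is of the moment at which its call begins: read the wrist's pose just before it. camera_info takes no time and is no camera call; for the wrist camera it gives the pose at the moment of the call.
- env.job_done(): hands the job in; it is judged then, once.
The state is a dict: "t": time; "joints": joint angles; "qvel": joint speeds; "tau": joint torques, N m; "eef_pos": TCP position; "tcp_rot": TCP orientation; "ft_force": force on the tool from outside, world axes, zero at the start; "moment": the same for the moment, N m; "opening": opening from 0.0 (shut) to 1.0 (fully open); "grip_force": force on a finger pad.
Only numpy, scipy, OpenCV 4.12 (cv2) and the standard library are available. Lean on these libraries where they do the work, as an engineer would, in place of code of your own. Each camera call takes 0.05 s, during which the arm holds its last target. There are 200 camera calls.

TASK

Load the two good blue battery packs into the two bays of the open battery box, one in each, and then shut the hinged cover fully. The packs look alike at both ends, but one end has a step underneath that must go over the yellow key in the bay, so feel which end it is and turn the pack round if need be; each must lie flat and fully home without being dropped or forced. Leave the faulty pack with the red bands and everything else on the bench where it is.

Things in the scene. Friction and masses are not known exactly. Their poses are not given: they have to be found in the camera images.
- pack_1: Good blue battery pack, white label round its middle, 120 x 30 x 28 mm, 0.2 kg, balanced at its middle, lying flat. Origin: centre of its underside; x along its length, z up. Both ends look alike, but under ONE of them the underside is cut away: a step 9 mm high, 34 mm long, over the full width. Its frame does not tell which end (+x or -x): each pack differs.
- pack_2: The other good blue pack, same size, look and frame as pack_1, step under one unknown end. To feel it: on the bench the stepped end overhangs and gives way by 2 mm or more (at most 6) when pressed slowly on top, 8 mm from the end, with 5 to 15 N; the other end stands firm. A pack laid in a bay the wrong way round rocks on the key and stays proud.
- pack_red: Faulty battery pack: same stick, 120 x 30 x 28 mm, with two red bands round it. Origin: centre of its underside. Leave it where it lies.
- battery_box: Grey open battery box fixed to the bench, 141 mm (x) by 154 mm (y), walls 36 mm high, 5 mm thick. Origin: centre of its underside; -x front (two round sockets), +x back with the cover's hinge, +y left. Two bays along x, 62 mm apart, end walls 131 mm apart. Beside a seated pack 26 mm is free to the side wall, 32 mm to the other pack.
- bay_left (a point): Centre of the left (+y) bay's floor, 6 mm above the bench; axes as the box's; a pack is home with its origin here. Two black guide rails, 9 mm high, 36 mm clear between, 5 mm thick. The yellow key (28 mm long, 26 wide, 7 high) stands against the BACK (+x) end wall: the pack's stepped end must point to +x.
- bay_right (a point): Centre of the right (-y) bay's floor, 6 mm above the bench; axes as the box's; rails as in the left bay. Its yellow key, of the same size, stands against the FRONT (-x) end wall: the pack's stepped end must point to -x, so that the two packs lie head to tail.
- cover (a joint): Angle of the box's cover, rad: 0 shut, 1.57 upright, 1.95 wide open (leaning back). A slightly stiff hinge: it stays where it is left above about 1.3 and falls shut softly by itself below about 1.15. It shuts only over packs that are fully home (2 mm of room above them).
- cover_hinge (a point): Middle of the cover's hinge line, on the box's back wall 36 mm above the bench; the line runs along the box's y; axes as the box's.
- cover_lip (a point): Tip of the black lip in the middle of the cover's free edge, 150 mm from the hinge line. The cover is a plate 154 mm wide, 5 mm thick, 142 mm from hinge to edge; shut, it reaches from the hinge to the front and its lip overhangs the front wall by 9 mm.
- spool_stand: Black stand with two solder spools, 88 x 100 mm and 196 mm high, fixed to the bench on the left: an obstacle for the arm. Origin: centre of its underside.
- glass_jar: Small pale jar with a lid, 47 mm across, 54 mm high, a bystander. Origin: centre of its underside. Leave it where it is.
- tape_roll: Roll of masking tape lying flat, 100 mm across, 25 mm high, a bystander. Origin: centre of its underside. Leave it where it is.
- wool_tin: White tin with brass wool, 84 mm across, 31 mm high, a bystander. Origin: centre of its underside. Leave it where it is.
- screwdriver: Green-handled screwdriver, 164 mm long along its y, 20 mm high, a bystander. Origin: centre of its underside. Leave it where it is.
- solder_sucker: Blue desoldering pump, 172 mm long along its y, 21 mm high, a bystander. Origin: centre of its underside. Leave it where it is.

How it is judged:
By the outcome, as a careful person would: the job done as asked, in the order asked, and still so for the second after the job is handed in, with the robot touching nothing.
It also fails if it takes over 72 s, if anything falls off the work surface, if the arm or the gripper's body presses on something with over 40 N, if the wrist force passes 120 N, or if a joint passes its speed limit or range.

## Working session

There is one attempt and no reset: what is moved stays moved. The work goes in short steps, Python scripts to look and compute and a tool call to move; the robot and the scene stay as the last step left them, time stands still between calls to the robot, and variables do not carry over. Pictures are saved under pics/ and viewed, at most 10 in all, crops included, and the job is handed in when it is done.

Besides the shell and the picture viewer there is one more tool, called after "Emit:" as name(argument=value, ...), one argument or row to a line, values as JSON. move_arm: Moves the arm, as the interface text tells. Its arguments: {"type":"object","properties":{"commands":{"type":"array"}},"required":["commands"]}

```bash
mkdir -p pics; python3 - <<'E'
from cell import *
import cv2,numpy as np
s=state();print(s)
for n in("top","scene"):
    c=camera_info(n);print(n,np.round(c["K"],1).tolist(),np.round(c["cam_to_world"],3).tolist())
    im=read_camera(n);cv2.imwrite(f"pics/{n}0.png",im)
E
```

```text
{'t': 0.0, 'joints': array([ 1.02837990e+00,  4.91561937e-01,  1.55949247e+00, -8.31142030e-06,
        1.09170484e+00, -1.05621380e-01]), 'qvel': array([ 0.00064918,  0.00112265, -0.00016004, -0.0003563 ,  0.00057352,
        0.00044982]), 'tau': array([ 7.77386704e-04, -6.12656236e+01, -2.58178031e+01,  6.93257712e-02,
        4.82405524e-02, -9.72730368e-05]), 'eef_pos': array([264.23755814, 566.06682663, 187.64547932]), 'tcp_rot': array([-3.14043178e+00, -1.15658185e-04,  2.70480137e+00]), 'ft_force': array([-0.0587428 , -0.45922836, -0.91618789]), 'moment': array([ 0.01334395, -0.00775   , -0.008841  ]), 'grip_force': 0.0, 'opening': 1.0007911175059008}
top [[491.4, 0.0, 277.2], [0.0, 491.4, 205.8], [0.0, 0.0, 1.0]] [[-0.011, -0.995, 0.096, 378.383], [-1.0, 0.013, 0.019, -105.235], [-0.021, -0.096, -0.995, 1397.929], [0.0, 0.0, 0.0, 1.0]]
scene [[397.4, 0.0, 280.9], [0.0, 397.4, 213.8], [0.0, 0.0, 1.0]] [[0.493, -0.491, 0.718, -369.44], [-0.87, -0.272, 0.411, -605.194], [-0.007, -0.827, -0.562, 761.265], [0.0, 0.0, 0.0, 1.0]]
```

View pics/top0.png

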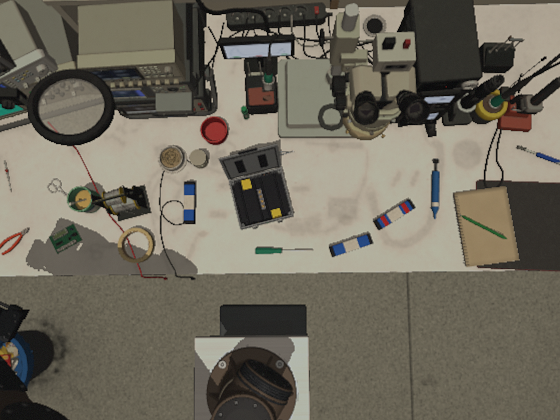

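View pics/scene0.png

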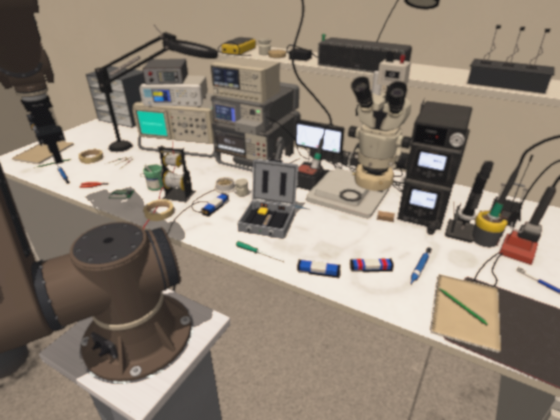

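The top view shows the packs at (190,202) and (351,244), the red one at (394,213), and the box at about (262,197). I'll rectify it at plane heights for measuring.

```bash
cat > h.py <<'E'
from cell import *
import cv2,numpy as np
def proj(n,P,c=None):
    c=c or camera_info(n);M=np.linalg.inv(c["cam_to_world"]);P=np.atleast_2d(P).astype(float)
    q=(M[:3,:3]@P.T+M[:3,3:]).T@np.array(c["K"]).T
    return q[:,:2]/q[:,2:]
def back(n,uv,z,c=None):
    c=c or camera_info(n);T=np.array(c["cam_to_world"]);uv=np.atleast_2d(uv).astype(float)
    d=(T[:3,:3]@np.linalg.inv(c["K"])@np.c_[uv,np.ones(len(uv))].T).T
    return T[:3,3]+d*((z-T[2,3])/d[:,2])[:,None]
def rect(n,im,x0,x1,y0,y1,z,s,c=None):
    # output: up=+x, left=+y ; s px/mm
    w,h=int((y1-y0)*s),int((x1-x0)*s)
    src=proj(n,[[x1,y1,z],[x1,y0,z],[x0,y0,z],[x0,y1,z]],c).astype(np.float32)
    H=cv2.getPerspectiveTransform(src,np.float32([[0,0],[w,0],[w,h],[0,h]]))
    return cv2.warpPerspective(im,H,(w,h),flags=cv2.INTER_CUBIC)
E
python3 - <<'E'
from h import *
im=cv2.imread("pics/top0.png")
hsv=cv2.cvtColor(im,cv2.COLOR_BGR2HSV)
m=cv2.inRange(hsv,(100,120,50),(128,255,255))
n,l,st,ce=cv2.connectedComponentsWithStats(m)
for i in range(1,n):
    if st[i,4]>20: print(np.round(ce[i]),st[i,4],np.round(back("top",ce[i],28)[0]))
r=rect("top",im,380,680,-330,190,28,1.5)
cv2.imwrite("pics/r28.png",r)
E
```

```text
[139.  93.] 27 [843. 316.  28.]
[547. 158.] 80 [ 637. -833.   28.]
[435. 186.] 203 [ 562. -520.   28.]
[189. 189.] 119 [562. 170.  28.]
[409. 205.] 35 [ 508. -444.   28.]
[434. 210.] 36 [ 494. -515.   28.]
[188. 215.] 110 [489. 171.  28.]
[380. 223.] 37 [ 461. -364.   28.]
[363. 240.] 108 [ 412. -316.   28.]
[338. 249.] 109 [ 390. -246.   28.]
[ 21. 362.] 347 [ 91. 630.  28.]
```

View pics/r28.png

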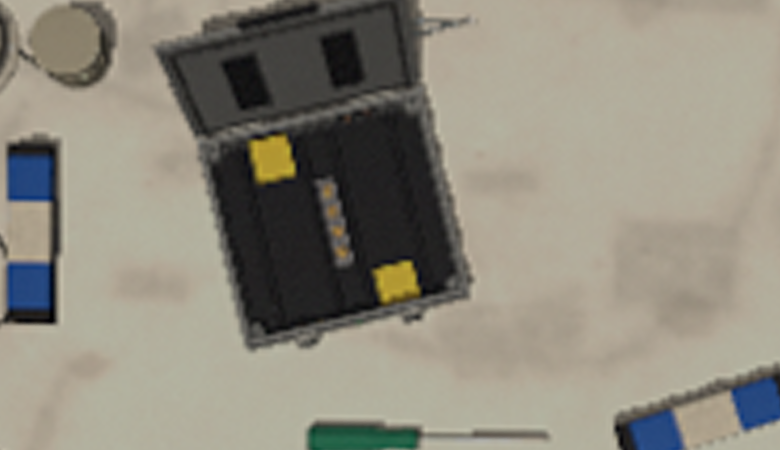

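Emit:
move_arm(
  commands=[
    [[0,0,4.5],[0,0,0],0],
    [[0,0,4.5],[0,0,0],0],
    [[1,-2,3],[0,0,2.5],0],
    [[2.2,-4,0],[0,0,2.5],0],
    [[2.2,-4,0],[0,0,2.5],0],
    [[2.2,-4,0],[0,0,2.5],0],
    [[2.2,-4,0],[0,0,2.5],0],
    [[2.2,-4,0],[0,0,2.5],0],
    [[2.2,-4,0],[0,0,2.5],0],
    [[2.2,-4,0],[0,0,2.5],0],
  ],
)

```text
t: 1.1
eef_pos: [428.8, 264.6, 308.2]
tcp_rot: [3.142, -0.0, 3.056]
ft_force: [1.6, 0.7, 0.1]
opening: 0.217
grip_force: 0.0
```

Emit:
move_arm(
  commands=[
    [[2.2,-4,0],[0,0,2.5],0],
    [[2.2,-4,0],[0,0,2.5],0],
    [[2.2,-4,0],[0,0,0],0],
    [[0,0,0],[0,0,0],0],
    [[0,0,0],[0,0,0],0],
  ],
)

```text
t: 1.6
eef_pos: [494.5, 145.6, 307.9]
tcp_rot: [3.141, -0.001, 3.139]
ft_force: [-0.6, -0.2, -0.6]
opening: 0.002
grip_force: 0.0
```

```bash
python3 - <<'E'
from h import *
import pickle
s=state();print(s['t'],s['eef_pos'],s['tcp_rot'])
c=camera_info("wrist");im=read_camera("wrist");cv2.imwrite("pics/w1.png",im);pickle.dump(c,open("w1.pkl","wb"))
print(np.round(c["K"],1).tolist(),np.round(c["cam_to_world"],3).tolist())
E
```

```text
1.6 [494.51239205 145.57869346 307.89458989] [ 3.14145922e+00 -8.30791547e-04  3.13875912e+00]
[[316.7, 0.0, 284.4], [0.0, 316.7, 205.3], [0.0, 0.0, 1.0]] [[0.004, 0.956, 0.293, 411.931], [1.0, -0.003, -0.002, 147.513], [-0.001, 0.293, -0.956, 504.738], [0.0, 0.0, 0.0, 1.0]]
```

View pics/w1.png

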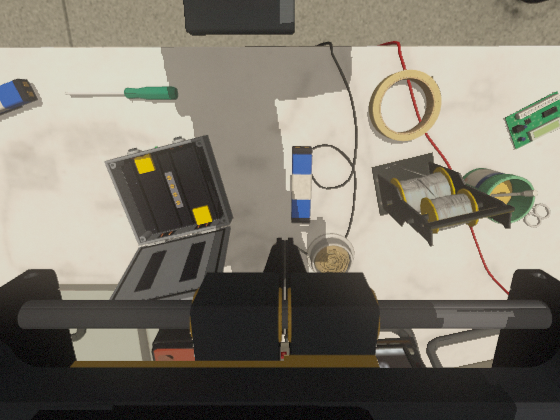

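Wrist view: box keys at (145,165) and (203,215), pack A at (301,185), and the spool stand to the right. Next I'll measure from both cameras.

```bash
cat > m.py <<'E'
from h import *
import pickle
def blobs(n,f,c,lo,hi,z,mn=20):
    im=cv2.imread(f);m=cv2.inRange(cv2.cvtColor(im,cv2.COLOR_BGR2HSV),lo,hi)
    k,l,st,ce=cv2.connectedComponentsWithStats(m);o=[]
    for i in range(1,k):
        if st[i,4]>mn: o.append((ce[i].round(1).tolist(),int(st[i,4]),back(n,ce[i],z,c)[0].round(1)))
    return o
E
python3 - <<'E'
from m import *
for n,f,c in (("top","pics/top0.png",camera_info("top")),("wrist","pics/w1.png",pickle.load(open("w1.pkl","rb")))):
    print(n)
    for b in blobs(n,f,c,(100,120,50),(128,255,255),28):
        if abs(b[2][1])<400 and 350<b[2][0]<700: print("blue",b)
    ys=[b for b in blobs(n,f,c,(20,150,120),(32,255,255),13,60) if abs(b[2][1])<100 and 400<b[2][0]<700]
    for b in ys: print("yel",b)
    if len(ys)==2:
        p=sorted([b[2][:2] for b in ys],key=lambda v:v[0])
        d=p[1]-p[0]; yaw=np.arctan2(d[1],d[0])-np.arctan2(62,103)
        print("box",(p[0]+p[1])/2,np.hypot(*d),"exp",np.hypot(62,103),"yaw",np.degrees(yaw))
    im=cv2.imread(f)
    r=rect(n,im,440,640,-90,200,28,2.5,c) ; cv2.imwrite(f"pics/r_{n}.png",r)
a=cv2.imread("pics/r_top.png");b=cv2.imread("pics/r_wrist.png")
m=cv2.vconcat([a[:,:],b[:,:]]);cv2.imwrite("pics/cmp.png",cv2.resize(m,None,fx=.6,fy=.6))
E
```

```text
top
blue ([189.0, 189.1], 119, array([561.9, 169.9,  28. ]))
blue ([188.5, 215.0], 110, array([488.5, 170.9,  28. ]))
blue ([380.1, 222.6], 37, array([ 460.7, -364.1,   28. ]))
blue ([363.1, 240.4], 108, array([ 411.7, -315.5,   28. ]))
blue ([338.3, 248.7], 109, array([ 389.7, -246.4,   28. ]))
yel ([246.1, 183.8], 85, array([576.9,   9.7,  13. ]))
yel ([275.8, 212.3], 72, array([494.3, -73.8,  13. ]))
box [535.6  -32.05] 117.45216047395635 exp 120.22063050907694 yaw 14.264958883681123
wrist
blue ([8.8, 94.3], 384, array([ 391.7, -245. ,   28. ]))
blue ([301.5, 163.7], 338, array([492.4, 172.7,  28. ]))
blue ([302.6, 208.1], 236, array([562.9, 175.3,  28. ]))
yel ([143.9, 163.9], 281, array([494.5, -72.6,  13. ]))
yel ([201.8, 214.7], 269, array([578.6,  11. ,  13. ]))
box [536.55 -30.8 ] 118.58233426611235 exp 120.22063050907694 yaw 13.783681475646096
```

View pics/cmp.png

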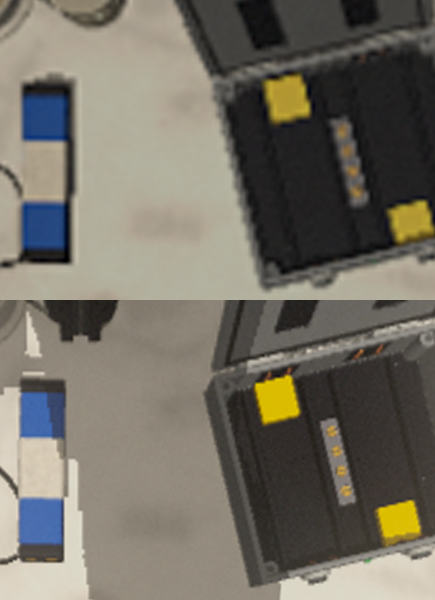

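Emit:
move_arm(
  commands=[
    [[-0.5,0.7,-4.5],[0,0,0],0],
    [[-0.5,0.7,-4.5],[0,0,0],0],
    [[-0.5,0.6,-4.5],[0,0,0],0],
    [[-0.5,0.6,-4.5],[0,0,0],0],
    [[0,0,-4.5],[0,0,0],0],
    [[0,0,-3],[0,0,0],0],
    [[0,0,-1.6],[0,0,0],0],
    [[0,0,-0.3],[0,0,0],0],
    [[0,0,0],[0,0,0],0],
    [[0,0,0],[0,0,0],0],
  ],
)

```text
t: 2.65
eef_pos: [474.7, 173.0, 35.3]
tcp_rot: [3.141, 0.002, -3.141]
ft_force: [-0.0, -0.1, 0.0]
opening: 0.005
grip_force: 0.0
```

Emit:
move_arm(
  commands=[
    [[0,0,-0.1],[0,0,0],0],
    [[0,0,-0.1],[0,0,0],0],
    [[0,0,-0.1],[0,0,0],0],
    [[0,0,-0.05],[0,0,0],0],
    [[0,0,-0.05],[0,0,0],0],
    [[0,0,0],[0,0,0],0],
  ],
)

```text
t: 3.25
eef_pos: [474.4, 172.3, 30.2]
tcp_rot: [3.142, -0.0, 3.141]
ft_force: [0.6, -0.0, -0.2]
opening: 0.005
grip_force: 0.0
```

Emit:
move_arm(
  commands=[
    [[0,0,-0.05],[0,0,0],0],
    [[0,0,-0.05],[0,0,0],0],
    [[0,0,-0.05],[0,0,0],0],
    [[0,0,-0.05],[0,0,0],0],
    [[0,0,-0.05],[0,0,0],0],
    [[0,0,0],[0,0,0],0],
  ],
)

```text
t: 3.85
eef_pos: [474.3, 172.3, 27.7]
tcp_rot: [3.142, -0.0, 3.141]
ft_force: [-0.3, -0.5, 0.6]
opening: 0.005
grip_force: 0.0
```

Emit:
move_arm(
  commands=[
    [[0,0,-0.05],[0,0,0],0],
    [[0,0,-0.05],[0,0,0],0],
    [[0,0,-0.05],[0,0,0],0],
    [[0,0,0],[0,0,0],0],
  ],
)

```text
t: 4.25
eef_pos: [474.4, 172.3, 26.2]
tcp_rot: [3.142, -0.0, 3.141]
ft_force: [-1.1, -0.2, 0.8]
opening: 0.004
grip_force: 0.0
```

Emit:
move_arm(
  commands=[
    [[0,0,-0.05],[0,0,0],0],
    [[0,0,-0.05],[0,0,0],0],
    [[0,0,0],[0,0,0],0],
  ],
)

```text
t: 4.55
eef_pos: [474.4, 172.3, 25.2]
tcp_rot: [3.142, -0.0, 3.141]
ft_force: [-0.5, 0.2, 0.9]
opening: 0.008
grip_force: 0.0
```

Emit:
move_arm(
  commands=[
    [[0,0,-0.05],[0,0,0],0],
    [[0,0,-0.05],[0,0,0],0],
    [[0,0,0],[0,0,0],0],
  ],
)

```text
t: 4.85
eef_pos: [474.4, 172.4, 24.2]
tcp_rot: [3.142, -0.0, 3.141]
ft_force: [-0.8, -0.4, -0.7]
opening: 0.005
grip_force: 0.0
```

Emit:
move_arm(
  commands=[
    [[0,0,-0.05],[0,0,0],0],
    [[0,0,-0.05],[0,0,0],0],
    [[0,0,-0.05],[0,0,0],0],
    [[0,0,0],[0,0,0],0],
  ],
)

```text
t: 5.25
eef_pos: [474.4, 172.3, 22.7]
tcp_rot: [3.142, -0.0, 3.141]
ft_force: [1.0, -0.1, 0.4]
opening: 0.004
grip_force: 0.0
```

```bash
python3 - <<'E'
from h import *
s=state();print(s['t'],s['eef_pos'],s['ft_force'],s['moment'])
im=read_camera("wrist");cv2.imwrite("pics/w2.png",im[80:400,150:450])
cv2.imwrite("pics/w2.png",cv2.resize(im[60:360,160:440],None,fx=2,fy=2))
E
```

```text
5.25 [474.37985184 172.33074311  22.6996873 ] [ 1.03917211 -0.11837396  0.37575649] [ 0.05015169  0.01410333 -0.03001926]
```

View pics/w2.png

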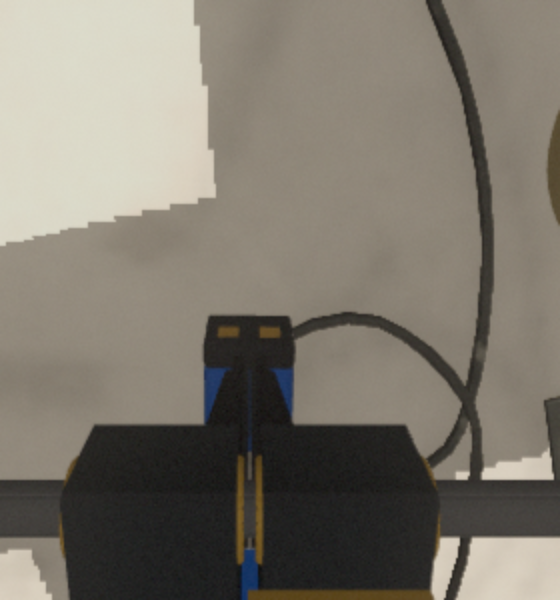

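Emit:
move_arm(
  commands=[
    [[0,0,-0.05],[0,0,0],0],
    [[0,0,-0.05],[0,0,0],0],
    [[0,0,0],[0,0,0],0],
  ],
)

```text
t: 5.6
eef_pos: [474.3, 172.3, 21.7]
tcp_rot: [3.142, -0.0, 3.141]
ft_force: [0.5, -0.6, -0.2]
opening: 0.003
grip_force: 0.0
```

Emit:
move_arm(
  commands=[
    [[0,0,-0.05],[0,0,0],0],
    [[0,0,-0.05],[0,0,0],0],
    [[0,0,0],[0,0,0],0],
  ],
)

```text
t: 5.9
eef_pos: [474.3, 172.3, 20.7]
tcp_rot: [3.142, -0.0, 3.141]
ft_force: [0.3, 1.4, 0.6]
opening: 0.005
grip_force: 0.0
```

```bash
python3 - <<'E'
from h import *
s=state();c=camera_info("wrist")
f=lambda P:((proj("wrist",P,c)-[160,60])*2).round(0).tolist()
print("tcp",f(s['eef_pos']))
print("end",f([[467,156.5,28],[467,186.5,28],[467,156.5,9],[467,186.5,9],[467,156.5,0],[467,186.5,0]]))
im=read_camera("wrist");cv2.imwrite("pics/w3.png",cv2.resize(im[160:310,220:360],None,fx=4,fy=4,interpolation=cv2.INTER_CUBIC))
E
```

```text
tcp [[244.0, 354.0]]
end [[195.0, 341.0], [288.0, 341.0], [199.0, 321.0], [285.0, 321.0], [201.0, 313.0], [284.0, 313.0]]
```

View pics/w3.png

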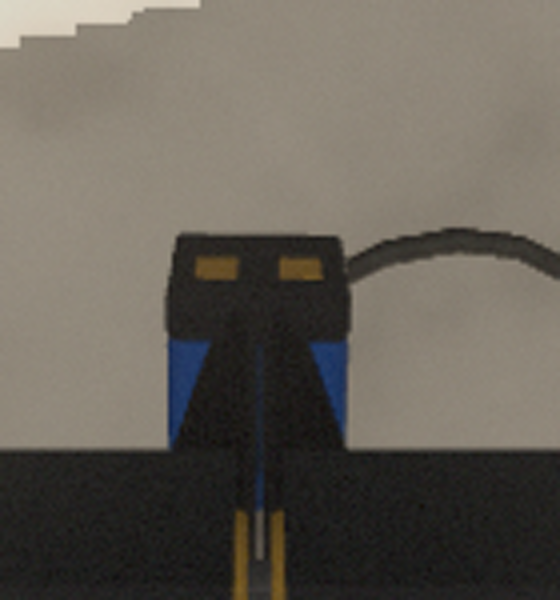

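The −x end of pack A gives way by about 7 mm with almost no force, and the bottom edge of its end face sits raised. So −x looks like the stepped end. I'll check that the +x end is firm.

Emit:
move_arm(
  commands=[
    [[0,0,1],[0,0,0],0],
    [[0,0,1],[0,0,0],0],
    [[3.5,0,0],[0,0,0],0],
    [[3.5,0,0],[0,0,0],0],
    [[3.5,0,-0.6],[0,0,0],0],
    [[0,0,-0.4],[0,0,0],0],
    [[0,0,-0.1],[0,0,0],0],
    [[0,0,-0.1],[0,0,0],0],
    [[0,0,-0.05],[0,0,0],0],
    [[0,0,0],[0,0,0],0],
  ],
)

```text
t: 6.95
eef_pos: [578.9, 172.5, 28.6]
tcp_rot: [3.141, 0.0, 3.141]
ft_force: [-0.5, 0.5, -1.2]
opening: 0.006
grip_force: 0.0
```

Emit:
move_arm(
  commands=[
    [[0,0,-0.05],[0,0,0],0],
    [[0,0,-0.05],[0,0,0],0],
    [[0,0,0],[0,0,0],0],
  ],
)

```text
t: 7.25
eef_pos: [579.3, 172.4, 27.3]
tcp_rot: [3.142, -0.0, 3.141]
ft_force: [0.0, -1.0, -0.1]
opening: 0.003
grip_force: 0.0
```

Emit:
move_arm(
  commands=[
    [[0,0,-0.05],[0,0,0],0],
    [[0,0,-0.05],[0,0,0],0],
    [[0,0,0],[0,0,0],0],
  ],
)

```text
t: 7.55
eef_pos: [579.4, 172.3, 26.2]
tcp_rot: [3.142, -0.0, 3.141]
ft_force: [0.3, -0.6, 0.6]
opening: 0.009
grip_force: 0.0
```

Emit:
move_arm(
  commands=[
    [[0,0,-0.05],[0,0,0],0],
    [[0,0,-0.05],[0,0,0],0],
    [[0,0,-0.05],[0,0,0],0],
    [[0,0,0],[0,0,0],0],
  ],
)

```text
t: 7.95
eef_pos: [579.3, 172.3, 24.7]
tcp_rot: [3.142, -0.0, 3.141]
ft_force: [-0.2, 0.3, -0.5]
opening: 0.007
grip_force: 0.0
```

Emit:
move_arm(
  commands=[
    [[0,0,-0.05],[0,0,0],0],
    [[0,0,-0.05],[0,0,0],0],
    [[0,0,-0.05],[0,0,0],0],
    [[0,0,0],[0,0,0],0],
  ],
)

```text
t: 8.35
eef_pos: [579.4, 172.3, 23.2]
tcp_rot: [3.142, -0.0, 3.141]
ft_force: [0.3, 0.7, -0.2]
opening: 0.0
grip_force: 0.0
```

Emit:
move_arm(
  commands=[
    [[0,0,-0.05],[0,0,0],0],
    [[0,0,-0.05],[0,0,0],0],
    [[0,0,-0.05],[0,0,0],0],
    [[0,0,0],[0,0,0],0],
  ],
)

```text
t: 8.75
eef_pos: [579.4, 172.3, 21.7]
tcp_rot: [3.142, -0.0, 3.141]
ft_force: [0.1, 0.4, 0.3]
opening: 0.006
grip_force: 0.0
```

```bash
python3 - <<'E'
from h import *
s=state();print(s['eef_pos'],s['ft_force'])
p=proj("scene",s['eef_pos'])[0];print(p)
im=read_camera("scene");x,y=p.astype(int)
a=cv2.resize(im[y-40:y+35,x-50:x+50],None,fx=5,fy=5,interpolation=cv2.INTER_CUBIC)
w=read_camera("wrist")
b=cv2.resize(w[150:310,190:390],(400,320))
cv2.imwrite("pics/s4.png",np.hstack([cv2.resize(a,(400,300)),b[:300]]))
E
```

```text
[579.36963974 172.34902821  21.71458772] [0.1323559  0.44181189 0.26270413]
[223.83033941 195.21818934]
```

View pics/s4.png

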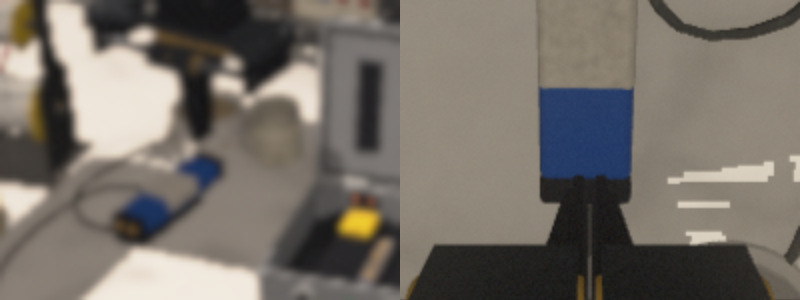

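```bash
python3 - <<'E'
from h import *
c=camera_info("wrist");s=state()
print(s['eef_pos'],np.round(np.array(c["cam_to_world"])[:3,3]))
for z in (10,21.7,28,35): print(z,proj("wrist",[[579.4,172.3,z],[569.4,172.3,z],[587,157,z],[587,187,z],[545,157,z],[545,187,z]],c).round(1).tolist())
E
```

```text
[579.38209967 172.34375319  21.75722805] [497. 174. 219.]
10 [[282.3, 230.5], [282.2, 217.1], [260.9, 240.4], [302.9, 240.4], [259.4, 182.9], [303.9, 182.9]]
21.7 [[282.2, 236.9], [282.1, 222.9], [259.6, 247.3], [303.9, 247.3], [258.0, 187.1], [305.0, 187.0]]
28 [[282.1, 240.7], [282.0, 226.3], [258.9, 251.3], [304.4, 251.3], [257.2, 189.5], [305.6, 189.4]]
35 [[282.0, 245.1], [281.9, 230.3], [258.0, 256.1], [305.1, 256.1], [256.2, 192.4], [306.3, 192.3]]
```

Emit:
move_arm(
  commands=[
    [[0,0,-0.05],[0,0,0],0],
    [[0,0,-0.05],[0,0,0],0],
    [[0,0,-0.05],[0,0,0],0],
    [[0,0,0],[0,0,0],0],
  ],
)

```text
t: 9.25
eef_pos: [579.4, 172.3, 20.2]
tcp_rot: [3.142, -0.0, 3.141]
ft_force: [-0.0, -0.3, -0.8]
opening: 0.003
grip_force: 0.0
```

```bash
python3 - <<'E'
from h import *
s=state();print(s['eef_pos'],s['ft_force'],s['tau'])
c=camera_info("wrist");w=read_camera("wrist");cv2.imwrite("pics/w5.png",w)
g=cv2.cvtColor(w,cv2.COLOR_BGR2GRAY)
for col in (264,270,300):print(col,g[205:262,col].tolist())
print([w[r,264].tolist() for r in range(225,256,3)])
E
```

```text
[579.35293618 172.32965838  20.16185656] [-0.0115096  -0.26486528 -0.76267798] [-3.92837155e-04 -6.42573524e+01 -1.76954252e+01 -1.32938931e-02
  7.27438973e-02  4.26241741e-06]
264 [62, 60, 62, 60, 61, 61, 63, 63, 62, 60, 62, 61, 61, 58, 60, 60, 59, 59, 60, 59, 57, 58, 57, 59, 63, 58, 59, 58, 60, 58, 60, 58, 60, 58, 52, 35, 37, 38, 35, 36, 39, 36, 35, 35, 37, 33, 35, 80, 135, 135, 134, 136, 135, 134, 134, 136, 135]
270 [60, 60, 62, 63, 60, 60, 59, 62, 60, 60, 60, 64, 63, 62, 57, 57, 58, 58, 57, 58, 60, 58, 60, 58, 57, 60, 56, 60, 59, 59, 58, 56, 56, 57, 54, 46, 32, 32, 35, 40, 35, 37, 36, 32, 36, 31, 34, 31, 31, 28, 29, 29, 28, 22, 27, 23, 31]
300 [58, 62, 61, 59, 59, 59, 61, 58, 57, 59, 60, 58, 57, 59, 57, 56, 57, 59, 57, 59, 58, 59, 57, 56, 60, 58, 61, 58, 56, 55, 58, 61, 55, 58, 54, 48, 33, 32, 33, 36, 34, 36, 37, 37, 35, 30, 33, 52, 99, 77, 57, 48, 32, 26, 29, 25, 26]
[[103, 59, 37], [105, 61, 39], [103, 60, 39], [103, 58, 40], [104, 62, 39], [40, 35, 33], [33, 36, 35], [35, 36, 38], [38, 36, 38], [72, 79, 85], [119, 133, 141]]
```

The pack does not tilt and there's no force here either, so the tips haven't touched it: they must sit higher than the reading says. I'll keep going down carefully until they touch.

Emit:
move_arm(
  commands=[
    [[0,0,-0.1],[0,0,0],0],
    [[0,0,-0.1],[0,0,0],0],
    [[0,0,0],[0,0,0],0],
  ],
)

```text
t: 9.6
eef_pos: [579.3, 172.3, 18.1]
tcp_rot: [3.142, -0.0, 3.141]
ft_force: [0.3, -0.3, 0.7]
opening: 0.007
grip_force: 0.0
```

Emit:
move_arm(
  commands=[
    [[0,0,-0.1],[0,0,0],0],
    [[0,0,-0.1],[0,0,0],0],
    [[0,0,0],[0,0,0],0],
  ],
)

```text
t: 9.9
eef_pos: [579.3, 172.3, 16.1]
tcp_rot: [3.142, -0.0, 3.141]
ft_force: [-1.0, 0.1, 0.4]
opening: 0.002
grip_force: 0.0
```

Emit:
move_arm(
  commands=[
    [[0,0,-0.1],[0,0,0],0],
    [[0,0,-0.1],[0,0,0],0],
    [[0,0,0],[0,0,0],0],
  ],
)

```text
t: 10.2
eef_pos: [579.3, 172.3, 14.1]
tcp_rot: [3.142, -0.0, 3.141]
ft_force: [-0.3, 0.5, 0.5]
opening: 0.003
grip_force: 0.0
```

```bash
cat > e.py <<'E'
from h import *
s=state();c=camera_info("wrist");w=read_camera("wrist")
print(s['eef_pos'].round(1),s['ft_force'].round(1))
hsv=cv2.cvtColor(w,cv2.COLOR_BGR2HSV);b=cv2.inRange(hsv,(100,120,50),(128,255,255))
g=cv2.cvtColor(w,cv2.COLOR_BGR2GRAY).astype(int)
for y in (162,182):
    pr=proj("wrist",[[x,y,28] for x in (467,527,587)],c).round(1)
    col=int(round(pr[2][0])); r=np.nonzero(b[:,col])[0]
    col2=int(round(pr[2][0])); 
    print("pred",pr.tolist(),"blue",(r.min(),r.max()) if len(r) else None,"edge",[i for i in range(225,275) if g[i+1,col]-g[i-1,col]>40])
bb=cv2.findNonZero(b[:,230:340]);print(cv2.boundingRect(bb))
for r in (200,215,230): 
    q=np.nonzero(b[r,230:340])[0]+230; print(r,q.min() if len(q) else 0,q.max() if len(q) else 0)
E
python3 e.py
```

```text
[579.3 172.3  14.1] [-0.3  0.5  0.5]
pred [[261.6, 48.9], [263.9, 162.7], [265.8, 256.6]] blue (np.int64(71), np.int64(243)) edge [256, 257]
pred [[299.8, 48.8], [298.4, 162.7], [297.3, 256.6]] blue (np.int64(70), np.int64(243)) edge []
(27, 70, 54, 174)
200 259 306
215 259 305
230 259 305
```

```bash
python3 - <<'E'
from h import *
w=read_camera("wrist");s=read_camera("scene")
p=proj("scene",state()['eef_pos'])[0];print(p);x,y=p.round().astype(int)
a=cv2.resize(w[205:315,215:345],(650,550),interpolation=cv2.INTER_CUBIC)
a=np.clip(a.astype(float)*2,0,255).astype(np.uint8)
b=cv2.resize(s[y-45:y+25,x-40:x+40],(480,420),interpolation=cv2.INTER_CUBIC)
b=np.clip(b.astype(float)*1.6,0,255).astype(np.uint8)
o=np.zeros((550,800,3),np.uint8);o[:,:400]=cv2.resize(a,(400,338*1))[0:0] if 0 else 0
o[:338,:400]=cv2.resize(a,(400,338));o[:350,400:]=cv2.resize(b,(400,350))
cv2.imwrite("pics/z6.png",o[:350])
E
```

```text
[224.01552106 196.99300726]
```

View pics/z6.png

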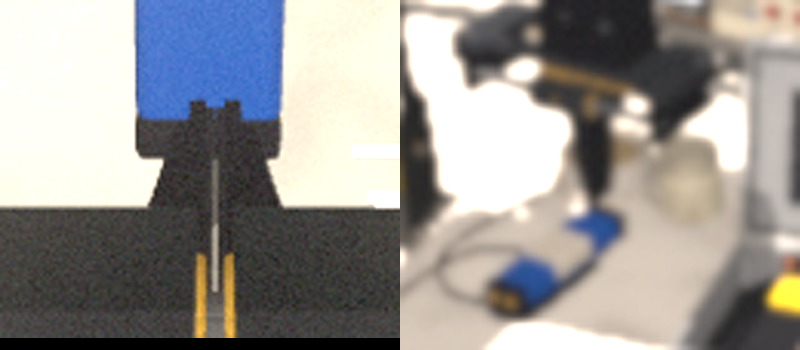

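Emit:
move_arm(
  commands=[
    [[0,0,-0.05],[0,0,0],0],
    [[0,0,-0.05],[0,0,0],0],
    [[0,0,0],[0,0,0],0],
  ],
)

```text
t: 10.65
eef_pos: [579.3, 172.3, 13.2]
tcp_rot: [3.142, -0.0, 3.141]
ft_force: [-0.3, -0.1, -0.7]
opening: 0.001
grip_force: 0.0
```

Emit:
move_arm(
  commands=[
    [[0,0,-0.05],[0,0,0],0],
    [[0,0,-0.05],[0,0,0],0],
    [[0,0,0],[0,0,0],0],
  ],
)

```text
t: 10.95
eef_pos: [579.3, 172.3, 12.2]
tcp_rot: [3.142, -0.0, 3.141]
ft_force: [0.0, -0.4, -0.5]
opening: 0.003
grip_force: 0.0
```

Emit:
move_arm(
  commands=[
    [[0,0,-0.05],[0,0,0],0],
    [[0,0,-0.05],[0,0,0],0],
    [[0,0,0],[0,0,0],0],
  ],
)

```text
t: 11.25
eef_pos: [579.3, 172.3, 11.2]
tcp_rot: [3.142, -0.0, 3.141]
ft_force: [0.2, -0.8, -0.5]
opening: 0.007
grip_force: 0.0
```

Emit:
move_arm(
  commands=[
    [[0,0,-0.05],[0,0,0],0],
    [[0,0,-0.05],[0,0,0],0],
    [[0,0,0],[0,0,0],0],
  ],
)

```text
t: 11.55
eef_pos: [579.4, 172.4, 10.2]
tcp_rot: [3.142, -0.0, 3.141]
ft_force: [-0.5, -0.7, 0.1]
opening: 0.001
grip_force: 0.0
```

Emit:
move_arm(
  commands=[
    [[0,0,-0.05],[0,0,0],0],
    [[0,0,-0.05],[0,0,0],0],
    [[0,0,0],[0,0,0],0],
  ],
)

```text
t: 11.85
eef_pos: [579.4, 172.4, 9.2]
tcp_rot: [3.141, -0.0, 3.141]
ft_force: [-0.9, 0.2, -0.4]
opening: -0.0
grip_force: 0.0
```

Emit:
move_arm(
  commands=[
    [[0,0,-0.05],[0,0,0],0],
    [[0,0,-0.05],[0,0,0],0],
    [[0,0,0],[0,0,0],0],
  ],
)

```text
t: 12.15
eef_pos: [579.4, 172.3, 8.2]
tcp_rot: [3.142, -0.0, 3.141]
ft_force: [-0.9, -0.3, 0.3]
opening: 0.005
grip_force: 0.0
```

```bash
python3 e.py
```

```text
[579.4 172.3   8.2] [-0.9 -0.3  0.3]
pred [[260.8, 46.7], [263.3, 164.4], [265.3, 260.9]] blue (np.int64(69), np.int64(247)) edge [260, 261]
pred [[300.3, 46.7], [298.8, 164.4], [297.6, 260.9]] blue (np.int64(69), np.int64(247)) edge []
(27, 69, 55, 179)
200 275 277
215 258 306
230 259 306
```

Emit:
move_arm(
  commands=[
    [[0,0,-0.05],[0,0,0],0],
    [[0,0,-0.05],[0,0,0],0],
    [[0,0,0],[0,0,0],0],
  ],
)

```text
t: 12.5
eef_pos: [579.4, 172.3, 7.2]
tcp_rot: [3.142, -0.0, 3.141]
ft_force: [0.1, -0.3, -0.2]
opening: 0.005
grip_force: 0.0
```

Emit:
move_arm(
  commands=[
    [[0,0,-0.05],[0,0,0],0],
    [[0,0,-0.05],[0,0,0],0],
    [[0,0,0],[0,0,0],0],
  ],
)

```text
t: 12.8
eef_pos: [579.3, 172.3, 6.2]
tcp_rot: [3.142, -0.0, 3.141]
ft_force: [0.0, -0.7, 0.2]
opening: 0.006
grip_force: 0.0
```

Emit:
move_arm(
  commands=[
    [[0,0,-0.05],[0,0,0],0],
    [[0,0,-0.05],[0,0,0],0],
    [[0,0,0],[0,0,0],0],
  ],
)

```text
t: 13.1
eef_pos: [579.4, 172.3, 5.2]
tcp_rot: [3.142, -0.0, 3.141]
ft_force: [0.3, -1.0, -0.4]
opening: 0.006
grip_force: 0.0
```

Emit:
move_arm(
  commands=[
    [[0,0,-0.05],[0,0,0],0],
    [[0,0,-0.05],[0,0,0],0],
    [[0,0,0],[0,0,0],0],
  ],
)

```text
t: 13.4
eef_pos: [579.3, 172.3, 4.2]
tcp_rot: [3.142, -0.0, 3.141]
ft_force: [-0.1, -0.2, 0.7]
opening: 0.006
grip_force: 0.0
```

Emit:
move_arm(
  commands=[
    [[0,0,-0.05],[0,0,0],0],
    [[0,0,-0.05],[0,0,0],0],
    [[0,0,0],[0,0,0],0],
  ],
)

```text
t: 13.7
eef_pos: [579.3, 172.3, 3.2]
tcp_rot: [3.142, -0.0, 3.141]
ft_force: [0.9, -0.1, 0.7]
opening: 0.005
grip_force: 0.0
```

```bash
python3 e.py
```

```text
[579.3 172.3   3.2] [ 0.9 -0.1  0.7]
pred [[260.1, 44.8], [262.7, 166.0], [264.8, 264.7]] blue (np.int64(68), np.int64(251)) edge []
pred [[300.8, 44.8], [299.2, 165.9], [298.0, 264.7]] blue (np.int64(68), np.int64(249)) edge []
(26, 68, 57, 184)
200 0 0
215 258 307
230 258 306
```

Emit:
move_arm(
  commands=[
    [[0,0,-0.05],[0,0,0],0],
    [[0,0,-0.05],[0,0,0],0],
    [[0,0,0],[0,0,0],0],
  ],
)

```text
t: 14.05
eef_pos: [579.4, 172.4, 2.2]
tcp_rot: [3.142, -0.0, 3.141]
ft_force: [-0.0, -0.6, 0.2]
opening: 0.004
grip_force: 0.0
```

Emit:
move_arm(
  commands=[
    [[0,0,-0.05],[0,0,0],0],
    [[0,0,-0.05],[0,0,0],0],
    [[0,0,0],[0,0,0],0],
  ],
)

```text
t: 14.35
eef_pos: [579.9, 172.4, 1.6]
tcp_rot: [3.141, 0.001, 3.141]
ft_force: [1.5, 0.1, 3.4]
opening: 0.004
grip_force: 1.9
```

```bash
python3 e.py
```

```text
[579.9 172.4   1.6] [1.5 0.1 3.4]
pred [[259.7, 43.1], [262.4, 165.7], [264.6, 265.3]] blue (np.int64(67), np.int64(251)) edge []
pred [[300.9, 43.1], [299.3, 165.6], [298.0, 265.3]] blue (np.int64(67), np.int64(249)) edge []
(25, 67, 58, 186)
200 0 0
215 257 307
230 258 307
```

Emit:
move_arm(
  commands=[
    [[0,0,-0.05],[0,0,0],0],
    [[0,0,-0.05],[0,0,0],0],
    [[0,0,0],[0,0,0],0],
    [[0,0,0],[0,0,0],0],
  ],
)

```text
t: 14.8
eef_pos: [580.6, 172.4, 1.0]
tcp_rot: [3.141, 0.003, 3.141]
ft_force: [3.1, -0.1, 6.5]
opening: 0.006
grip_force: 3.4
```

```bash
python3 e.py
```

```text
[580.6 172.4   1. ] [ 3.1 -0.1  6.5]
pred [[259.4, 41.3], [262.2, 164.7], [264.4, 264.8]] blue (np.int64(67), np.int64(251)) edge [264, 265]
pred [[300.9, 41.2], [299.3, 164.7], [298.0, 264.8]] blue (np.int64(67), np.int64(249)) edge []
(25, 66, 59, 187)
200 0 0
215 257 307
230 258 307
```

Emit:
move_arm(
  commands=[
    [[0,0,-0.05],[0,0,0],0],
    [[0,0,-0.05],[0,0,0],0],
    [[0,0,-0.05],[0,0,0],0],
    [[0,0,0],[0,0,0],0],
    [[0,0,0],[0,0,0],0],
  ],
)

```text
t: 15.35
eef_pos: [581.6, 172.5, 0.1]
tcp_rot: [3.141, 0.005, 3.141]
ft_force: [4.9, -1.2, 9.0]
opening: 0.006
grip_force: 5.0
```

```bash
python3 e.py
```

```text
[5.816e+02 1.725e+02 1.000e-01] [ 4.9 -1.2  9. ]
pred [[259.1, 38.4], [261.9, 163.2], [264.2, 264.0]] blue (np.int64(66), np.int64(251)) edge [264, 265]
pred [[300.9, 38.4], [299.3, 163.1], [298.0, 263.9]] blue (np.int64(66), np.int64(249)) edge []
(24, 66, 60, 186)
200 0 0
215 257 307
230 257 307
```

Contact at last, at TCP z≈2: the real tips are about 26 mm behind the reported TCP. The earlier −x result is therefore void. The +x end appears to give about 2 mm, so I'll press the −x end at the corrected height to compare.

Emit:
move_arm(
  commands=[
    [[0,0,0.5],[0,0,0],0],
    [[0,0,1],[0,0,0],0],
    [[-3.5,0,0],[0,0,0],0],
    [[-3.5,0,0],[0,0,0],0],
    [[-3.5,0,-0.3],[0,0,0],0],
    [[0,0,-0.5],[0,0,0],0],
    [[0,0,-0.2],[0,0,0],0],
    [[0,0,0],[0,0,0],0],
  ],
)

```text
t: 16.2
eef_pos: [475.3, 172.4, 3.8]
tcp_rot: [3.141, 0.001, 3.141]
ft_force: [-0.1, 0.1, 0.9]
opening: 0.003
grip_force: 0.0
```

Emit:
move_arm(
  commands=[
    [[0,0,-0.05],[0,0,0],0],
    [[0,0,-0.05],[0,0,0],0],
    [[0,0,-0.05],[0,0,0],0],
    [[0,0,0],[0,0,0],0],
  ],
)

```text
t: 16.6
eef_pos: [474.5, 172.3, 2.2]
tcp_rot: [3.142, -0.0, 3.141]
ft_force: [-0.3, -0.2, -0.4]
opening: 0.001
grip_force: 0.0
```

Emit:
move_arm(
  commands=[
    [[0,0,-0.05],[0,0,0],0],
    [[0,0,-0.05],[0,0,0],0],
    [[0,0,0],[0,0,0],0],
  ],
)

```text
t: 16.9
eef_pos: [474.5, 172.4, 1.9]
tcp_rot: [3.141, 0.001, 3.141]
ft_force: [-2.7, -0.4, 9.9]
opening: 0.004
grip_force: 4.8
```

The −x end is firm: about 10 N with no give. So pack A's stepped end is +x, and it goes in the left bay. Next, the grasp.

Emit:
move_arm(
  commands=[
    [[0,0,1],[0,0,0],0.55],
    [[0.5,0,2],[0,0,0],0.55],
    [[2.5,0,0],[0,0,0],0.55],
    [[2.2,0,0],[0,0,0],0.55],
    [[0,0,0],[0,0,0],0.55],
    [[0,0,0],[0,0,0],0.55],
    [[0,0,0],[0,0,0],0.55],
  ],
)

```text
t: 17.6
eef_pos: [525.4, 172.3, 31.3]
tcp_rot: [-3.142, -0.001, 3.141]
ft_force: [0.0, -0.2, 0.0]
opening: 0.522
grip_force: 0.0
```

```bash
python3 - <<'E'
from m import *
s=state();print(s['eef_pos'],s['opening'])
c=camera_info("wrist");im=read_camera("wrist");cv2.imwrite("pics/w7.png",im)
for b in blobs("wrist","pics/w7.png",c,(100,120,50),(128,255,255),28): 
    if abs(b[2][1]-170)<60: print(b)
b=cv2.inRange(cv2.cvtColor(im,cv2.COLOR_BGR2HSV),(100,120,50),(128,255,255))
for col in range(255,310,8):
    q=np.nonzero(b[:,col])[0]; print(col,q.min() if len(q) else 0,q.max() if len(q) else 0)
for r in range(60,280,20):
    q=np.nonzero(b[r,200:360])[0]+200; 
    if len(q): print(r,back("wrist",[[q.min(),r],[q.max()+1,r]],28,c)[:,:2].round(1).tolist())
E
```

```text
[525.4278924  172.29967027  31.26076414] 0.5221740056215969
([283.7, 186.8], 1989, array([491.7, 173.3,  28. ]))
([282.5, 282.2], 1380, array([561.7, 172.4,  28. ]))
255 0 0
263 165 299
271 165 299
279 165 299
287 165 299
295 165 299
303 165 273
180 [[487.1, 159.3], [487.2, 187.7]]
200 [[500.6, 159.1], [500.6, 188.0]]
```

Emit:
move_arm(
  commands=[
    [[0.15,0.1,-1],[0,0,0],0.55],
    [[0,0,-1.5],[0,0,0],0.55],
    [[0,0,-0.8],[0,0,0],0.55],
    [[0,0,-0.4],[0,0,0],0.55],
    [[0,0,0],[0,0,0],0.55],
  ],
)

```text
t: 18.15
eef_pos: [527.6, 173.3, -6.3]
tcp_rot: [-3.141, -0.001, 3.141]
ft_force: [-0.3, 0.2, 0.9]
opening: 0.547
grip_force: 0.0
```

Emit:
move_arm(
  commands=[
    [[0,0,-0.2],[0,0,0],0.55],
    [[0,0,-0.2],[0,0,0],0.55],
    [[0,0,0],[0,0,0],0.55],
  ],
)

```text
t: 18.45
eef_pos: [527.9, 173.3, -9.7]
tcp_rot: [3.141, 0.0, 3.141]
ft_force: [-0.8, 0.1, -0.4]
opening: 0.55
grip_force: 0.0
```

Emit:
move_arm(
  commands=[
    [[0,0,-0.2],[0,0,0],0.55],
    [[0,0,0],[0,0,0],0.55],
  ],
)

```text
t: 18.65
eef_pos: [527.8, 173.3, -11.8]
tcp_rot: [3.142, -0.0, 3.141]
ft_force: [0.7, 0.7, -0.5]
opening: 0.55
grip_force: 0.0
```

Emit:
move_arm(
  commands=[
    [[0,0,-0.2],[0,0,0],0.55],
    [[0,0,-0.1],[0,0,0],0.55],
    [[0,0,0],[0,0,0],0],
    [[0,0,0],[0,0,0],0],
    [[0,0,0],[0,0,0],0],
    [[0,0,0],[0,0,0],0],
    [[0,0,0],[0,0,0],0],
  ],
)

```text
t: 19.35
eef_pos: [527.9, 173.3, -14.7]
tcp_rot: [3.142, 0.0, 3.141]
ft_force: [0.4, 0.0, 0.5]
opening: 0.316
grip_force: 30.0
```

Emit:
move_arm(
  commands=[
    [[0,0,1],[0,0,0],0],
    [[0,0,2.5],[0,0,0],0],
    [[0,0,4],[0,0,0],0],
    [[0,0,4],[0,0,0],0],
    [[-0.5,-2.5,2],[0,0,3],0],
    [[-0.5,-3,2],[0,0,3.5],0],
    [[-0.5,-3,0],[0,0,3.5],0],
    [[-0.5,-1.5,0],[0,0,4],0],
    [[0,0,0],[0,0,0],0],
    [[0,0,0],[0,0,0],0],
  ],
)

```text
t: 20.35
eef_pos: [508.0, 73.4, 140.7]
tcp_rot: [3.141, 0.001, -2.9]
ft_force: [0.5, -0.3, -1.5]
opening: 0.31
grip_force: 30.0
```

```bash
cat > box.py <<'E'
from m import *
s=state();print(s['t'],s['eef_pos'].round(1),s['tcp_rot'].round(3),s['opening'],s['ft_force'].round(1))
c=camera_info("wrist");im=read_camera("wrist");cv2.imwrite("pics/wb.png",im)
for b in blobs("wrist","pics/wb.png",c,(20,150,120),(32,255,255),13,60): print(b)
hsv=cv2.cvtColor(im,cv2.COLOR_BGR2HSV);m=cv2.inRange(hsv,(20,150,120),(32,255,255))
for q in cv2.findContours(m,cv2.RETR_EXTERNAL,cv2.CHAIN_APPROX_NONE)[0]:
    if cv2.contourArea(q)>100:
        w=back("wrist",q.reshape(-1,2)+0.0,13,c)[:,:2].astype(np.float32)
        print("rect",cv2.minAreaRect(w))
E
python3 box.py
```

```text
20.35 [508.   73.4 140.7] [ 3.141e+00  1.000e-03 -2.900e+00] 0.3101794682019747 [ 0.5 -0.3 -1.5]
([146.4, 143.6], 667, array([494.6, -72.5,  13. ]))
([213.7, 236.9], 525, array([578.9,  11.5,  13. ]))
rect ((578.5677490234375, 11.377910614013672), (27.45192527770996, 25.148700714111328), 13.824053764343262)
rect ((494.1836853027344, -72.72657775878906), (25.943361282348633, 26.400001525878906), 13.807567596435547)
```

View pics/wb.png

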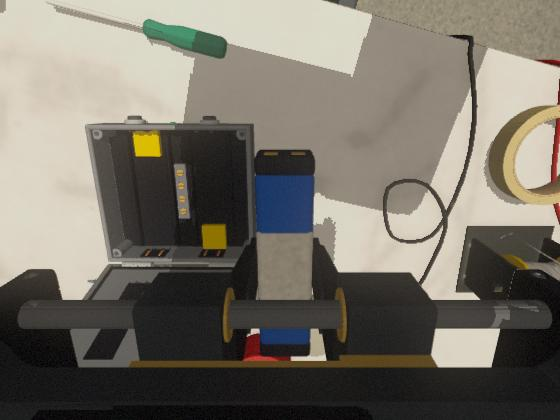

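The wrist view shows pack A held level at (285,235), the box keys at (146,144) and (214,237), and the cover leaning back. Measured box yaw is 13.9°, and the left bay is at (529,−0.7). I'll carry the pack there and lower it.

Emit:
move_arm(
  commands=[
    [[1.1,-3.7,0],[0,0,0],0],
    [[1.1,-3.7,0],[0,0,0],0],
    [[0,0,-3.5],[0,0,0],0],
    [[0,0,-3.5],[0,0,0],0],
    [[0,0,-2],[0,0,0],0],
    [[0,0,0],[0,0,0],0],
    [[0,0,0],[0,0,0],0],
  ],
)

```text
t: 21.1
eef_pos: [530.3, -0.0, 50.6]
tcp_rot: [3.141, -0.0, -2.897]
ft_force: [0.6, -0.0, -1.7]
opening: 0.317
grip_force: 30.0
```

```bash
python3 - <<'E'
from m import *
s=state();print(s['t'],s['eef_pos'].round(1),s['tcp_rot'].round(3),s['ft_force'].round(1))
c=camera_info("wrist");im=read_camera("wrist");cv2.imwrite("pics/w8.png",im)
for b in blobs("wrist","pics/w8.png",c,(20,150,120),(32,255,255),13,60): print(b)
E
```

```text
21.1 [530.3  -0.   50.6] [ 3.141 -0.    -2.897] [ 0.6 -0.  -1.7]
([198.7, 150.5], 1175, array([494.3, -72.6,  13. ]))
```

Emit:
move_arm(
  commands=[
    [[-0.03,-0.06,-2.5],[0,0,0],0],
    [[0,0,-1.5],[0,0,0],0],
    [[0,0,-0.6],[0,0,0],0],
    [[0,0,0],[0,0,0],0],
    [[0,0,0],[0,0,0],0],
  ],
)

```text
t: 21.65
eef_pos: [530.2, -1.2, 5.3]
tcp_rot: [-3.141, 0.001, -2.898]
ft_force: [-0.6, -0.1, -1.0]
opening: 0.314
grip_force: 30.0
```

Emit:
move_arm(
  commands=[
    [[0,0,-0.2],[0,0,0],0],
    [[0,0,-0.2],[0,0,0],0],
    [[0,0,-0.2],[0,0,0],0],
    [[0,0,0],[0,0,0],0],
  ],
)

```text
t: 22.05
eef_pos: [529.5, -1.3, -1.9]
tcp_rot: [3.141, -0.0, -2.898]
ft_force: [-0.0, -0.1, -2.0]
opening: 0.314
grip_force: 30.0
```

Emit:
move_arm(
  commands=[
    [[0,0,-0.15],[0,0,0],0],
    [[0,0,-0.15],[0,0,0],0],
    [[0,0,-0.15],[0,0,0],0],
    [[0,0,0],[0,0,0],0],
  ],
)

```text
t: 22.45
eef_pos: [529.5, -1.2, -6.5]
tcp_rot: [3.141, -0.0, -2.898]
ft_force: [0.2, 0.1, -1.5]
opening: 0.31
grip_force: 30.0
```

Emit:
move_arm(
  commands=[
    [[0,0,-0.07],[0,0,0],0],
    [[0,0,-0.07],[0,0,0],0],
    [[0,0,-0.06],[0,0,0],0],
    [[0,0,0],[0,0,0],0],
  ],
)

```text
t: 22.85
eef_pos: [529.6, -1.3, -8.3]
tcp_rot: [3.141, -0.0, -2.898]
ft_force: [-0.0, 0.2, -1.6]
opening: 0.316
grip_force: 30.0
```

Emit:
move_arm(
  commands=[
    [[0,0,-0.05],[0,0,0],0],
    [[0,0,-0.05],[0,0,0],0],
    [[0,0,0],[0,0,0],0],
  ],
)

```text
t: 23.15
eef_pos: [529.7, -1.3, -8.7]
tcp_rot: [-3.142, 0.0, -2.898]
ft_force: [-1.7, 0.8, 5.7]
opening: 0.309
grip_force: 30.0
```

Pack A is seated with light contact, having passed the key height freely. I'll release it and go to pack B.

Emit:
move_arm(
  commands=[
    [[0,0,0.05],[0,0,0],0.48],
    [[0,0,0],[0,0,0],0.48],
    [[0,0,0],[0,0,0],0.48],
    [[0,0,0],[0,0,0],0.48],
    [[0,0,1],[0,0,0],0.48],
    [[0,0,3],[0,0,0],0.48],
    [[0,0,4.5],[0,0,0],0.48],
    [[0,0,4.5],[0,0,0],0.48],
    [[-1,-2,3],[0,0,-7],0],
    [[-1.2,-2.6,0],[0,0,-8],0],
  ],
)

```text
t: 24.15
eef_pos: [509.1, -47.4, 155.9]
tcp_rot: [-3.14, 0.007, 3.121]
ft_force: [-0.4, -0.0, -1.4]
opening: 0.363
grip_force: 0.0
```

Emit:
move_arm(
  commands=[
    [[-1.2,-2.6,0],[0,0,-8],0],
    [[-1.2,-2.6,0],[0,0,-8],0],
    [[-1.2,-2.6,0],[0,0,-8],0],
    [[-1.2,-2.6,0],[0,0,-8],0],
    [[-1.2,-2.6,0],[0,0,-8],0],
    [[-1.2,-2.6,0],[0,0,-8],0],
    [[-1.2,-2.6,0],[0,0,-8],0],
    [[-1.2,-2.6,0],[0,0,-8],0],
    [[-1.2,-2.6,0],[0,0,-7.5],0],
    [[0,0,0],[0,0,0],0],
  ],
)

```text
t: 25.15
eef_pos: [398.7, -283.5, 151.9]
tcp_rot: [3.141, 0.001, 1.869]
ft_force: [-0.5, -0.9, -0.2]
opening: 0.004
grip_force: 0.0
```

```bash
cat > b.py <<'E'
from m import *
s=state();print(s['t'],s['eef_pos'].round(1),s['tcp_rot'].round(3),s['opening'])
c=camera_info("wrist");im=read_camera("wrist");cv2.imwrite("pics/w9.png",im)
hsv=cv2.cvtColor(im,cv2.COLOR_BGR2HSV);m=cv2.inRange(hsv,(100,120,50),(128,255,255))
for q in cv2.findContours(m,cv2.RETR_EXTERNAL,cv2.CHAIN_APPROX_NONE)[0]:
    if cv2.contourArea(q)>100:
        w=back("wrist",q.reshape(-1,2)+0.0,28,c)[:,:2].astype(np.float32)
        print(q.reshape(-1,2).mean(0).round(),"rect",[np.round(v,1).tolist() for v in cv2.minAreaRect(w)])
E
python3 b.py
```

```text
25.15 [ 398.7 -283.5  151.9] [3.141e+00 1.000e-03 1.869e+00] 0.0038297765893706907
[286. 156.] rect [[391.3, -246.3], [28.5, 28.3], 17.1]
```

Emit:
move_arm(
  commands=[
    [[-0.3,1.3,-3.5],[0,0,0],0],
    [[-0.3,1.3,-4],[0,0,0],0],
    [[-0.3,1.4,-4],[0,0,0],0],
    [[-0.3,1.3,-2],[0,0,0],0],
    [[0,0,-0.8],[0,0,0],0],
    [[0,0,-0.3],[0,0,0],0],
    [[0,0,0],[0,0,0],0],
  ],
)

```text
t: 25.9
eef_pos: [388.4, -228.8, 5.9]
tcp_rot: [3.141, 0.001, 1.877]
ft_force: [0.1, -0.3, 0.7]
opening: 0.006
grip_force: 0.0
```

Emit:
move_arm(
  commands=[
    [[0,0,-0.05],[0,0,0],0],
    [[0,0,-0.05],[0,0,0],0],
    [[0,0,-0.05],[0,0,0],0],
    [[0,0,0],[0,0,0],0],
  ],
)

```text
t: 26.3
eef_pos: [387.7, -228.4, 4.0]
tcp_rot: [3.141, 0.0, 1.876]
ft_force: [-0.4, 0.5, -0.6]
opening: 0.007
grip_force: 0.0
```

Emit:
move_arm(
  commands=[
    [[0,-0.1,-0.05],[0,0,0],0],
    [[0,0,-0.05],[0,0,0],0],
    [[0,0,-0.05],[0,0,0],0],
    [[0,0,-0.05],[0,0,0],0],
    [[0,0,0],[0,0,0],0],
  ],
)

```text
t: 26.8
eef_pos: [387.6, -229.2, 1.8]
tcp_rot: [3.142, -0.0, 1.876]
ft_force: [-1.4, 1.0, 3.2]
opening: 0.007
grip_force: 1.5
```

Emit:
move_arm(
  commands=[
    [[0,0,-0.05],[0,0,0],0],
    [[0,0,-0.05],[0,0,0],0],
    [[0,0,0],[0,0,0],0],
  ],
)

```text
t: 27.1
eef_pos: [387.2, -228.5, 0.9]
tcp_rot: [-3.141, -0.001, 1.876]
ft_force: [0.2, 6.7, 10.0]
opening: 0.006
grip_force: 5.0
```

Emit:
move_arm(
  commands=[
    [[0,0,-0.05],[0,0,0],0],
    [[0,0,-0.05],[0,0,0],0],
    [[0,0,0],[0,0,0],0],
  ],
)

```text
t: 27.4
eef_pos: [386.8, -228.0, 0.1]
tcp_rot: [-3.141, -0.002, 1.876]
ft_force: [-0.3, 8.8, 13.6]
opening: 0.005
grip_force: 7.0
```

The N (+y) end gives about 2 mm with the same sideways tipping pattern. I'll check the other end for contrast.

Emit:
move_arm(
  commands=[
    [[0,0,0.5],[0,0,0],0],
    [[0,0,1],[0,0,0],0],
    [[1,-3.4,0],[0,0,0],0],
    [[1,-3.4,0],[0,0,0],0],
    [[1,-3.4,-0.3],[0,0,0],0],
    [[0,0,-0.6],[0,0,0],0],
    [[0,0,-0.15],[0,0,0],0],
    [[0,0,0],[0,0,0],0],
  ],
)

```text
t: 28.2
eef_pos: [417.1, -330.3, 4.2]
tcp_rot: [-3.141, -0.001, 1.876]
ft_force: [-0.1, 0.0, 0.5]
opening: 0.004
grip_force: 0.0
```

Emit:
move_arm(
  commands=[
    [[0,0,-0.05],[0,0,0],0],
    [[0,0,-0.05],[0,0,0],0],
    [[0,0,0],[0,0,0],0],
  ],
)

```text
t: 28.5
eef_pos: [417.7, -330.9, 3.5]
tcp_rot: [3.141, 0.0, 1.876]
ft_force: [0.1, -0.6, 0.6]
opening: 0.006
grip_force: 0.0
```

Emit:
move_arm(
  commands=[
    [[0,0,-0.05],[0,0,0],0],
    [[0,0,-0.05],[0,0,0],0],
    [[0,0,-0.05],[0,0,0],0],
    [[0,0,0],[0,0,0],0],
  ],
)

```text
t: 28.9
eef_pos: [417.6, -331.2, 1.9]
tcp_rot: [3.141, 0.0, 1.876]
ft_force: [-0.1, 0.5, 3.8]
opening: 0.003
grip_force: 1.8
```

Emit:
move_arm(
  commands=[
    [[0,0,-0.05],[0,0,0],0],
    [[0,0,0],[0,0,0],0],
  ],
)

```text
t: 29.1
eef_pos: [417.6, -331.2, 1.9]
tcp_rot: [3.141, 0.0, 1.876]
ft_force: [-1.9, 1.6, 9.9]
opening: 0.001
grip_force: 5.2
```

F end is firm, so the stepped end is N (+y). I'll grasp at the centre.

Emit:
move_arm(
  commands=[
    [[0,0,1],[0,0,0],0.55],
    [[0,0,2],[0,0,0],0.55],
    [[-0.8,2.5,0],[0,0,0],0.55],
    [[-0.8,2.6,0],[0,0,0],0.55],
    [[0,0,0],[0,0,-0.3],0.55],
    [[0,0,0],[0,0,0],0.55],
    [[0,0,0],[0,0,0],0.55],
  ],
)

```text
t: 29.8
eef_pos: [402.2, -281.1, 31.5]
tcp_rot: [3.141, 0.001, 1.87]
ft_force: [-0.0, -0.3, 0.4]
opening: 0.523
grip_force: 0.0
```

```bash
python3 b.py
```

```text
29.8 [ 402.2 -281.1   31.5] [3.141e+00 1.000e-03 1.870e+00] 0.523228056237501
[326. 353.] rect [[462.6, -364.2], [28.6, 11.0], 31.8]
[284. 281.] rect [[412.8, -313.3], [28.7, 29.1], 17.1]
[282. 185.] rect [[391.1, -246.7], [28.8, 30.0], 17.1]
```

Emit:
move_arm(
  commands=[
    [[0,0.1,-1.2],[0,0,0],0.55],
    [[0,0,-1.5],[0,0,0],0.55],
    [[0,0,-1],[0,0,0],0.55],
    [[0,0,-0.6],[0,0,0],0.55],
    [[0,0,-0.2],[0,0,0],0.55],
    [[0,0,0],[0,0,0],0.55],
  ],
)

```text
t: 30.45
eef_pos: [401.6, -279.4, -13.8]
tcp_rot: [-3.142, -0.0, 1.87]
ft_force: [0.4, 0.2, 0.4]
opening: 0.554
grip_force: 0.0
```

Emit:
move_arm(
  commands=[
    [[0,0,-0.1],[0,0,0],0.55],
    [[0,0,0],[0,0,0],0],
    [[0,0,0],[0,0,0],0],
    [[0,0,0],[0,0,0],0],
    [[0,0,0],[0,0,0],0],
    [[0,0,0],[0,0,0],0],
  ],
)

```text
t: 31.05
eef_pos: [401.6, -279.3, -14.6]
tcp_rot: [3.141, 0.0, 1.871]
ft_force: [-0.4, 0.7, 2.8]
opening: 0.315
grip_force: 30.0
```

Emit:
move_arm(
  commands=[
    [[0,0,1],[0,0,0],0],
    [[0,0,2.5],[0,0,0],0],
    [[0,0,4],[0,0,0],0],
    [[0,0,4],[0,0,0],0],
    [[1.3,2,1],[0,0,8],0],
    [[1.3,2,1],[0,0,8],0],
    [[1.3,2,0],[0,0,8],0],
    [[1.3,2,0],[0,0,8],0],
    [[1.3,2,0],[0,0,8],0],
    [[1.3,2,0],[0,0,8],0],
  ],
)

```text
t: 32.05
eef_pos: [479.8, -158.3, 120.9]
tcp_rot: [3.142, 0.0, 2.714]
ft_force: [-0.2, 0.5, -2.4]
opening: 0.311
grip_force: 30.0
```

Emit:
move_arm(
  commands=[
    [[1.3,2,0],[0,0,8],0],
    [[1.3,2,0],[0,0,8],0],
    [[1.3,2,0],[0,0,8],0],
    [[1.3,2,0],[0,0,8],0],
    [[1.1,1.8,0],[0,0,6.6],0],
    [[0,0,0],[0,0,0],0],
    [[0,0,0],[0,0,0],0],
  ],
)

```text
t: 32.75
eef_pos: [542.2, -61.1, 120.5]
tcp_rot: [3.141, -0.0, -2.903]
ft_force: [0.3, 0.1, -2.3]
opening: 0.313
grip_force: 30.0
```

```bash
python3 box.py; python3 - <<'E'
from m import *
c=camera_info("wrist");im=cv2.imread("pics/wb.png");m=cv2.inRange(cv2.cvtColor(im,cv2.COLOR_BGR2HSV),(100,120,50),(128,255,255))
for q in cv2.findContours(m,cv2.RETR_EXTERNAL,cv2.CHAIN_APPROX_NONE)[0]:
    if cv2.contourArea(q)>100:
        for z in (34,state()['eef_pos'][2]+14.7+28):
            w=back("wrist",q.reshape(-1,2)+0.0,z,c)[:,:2].astype(np.float32)
            print(q.reshape(-1,2).mean(0).round(),z,[np.round(v,1).tolist() for v in cv2.minAreaRect(w)])
E
```

```text
32.75 [542.2 -61.1 120.5] [ 3.141 -0.    -2.903] 0.3132952142518029 [ 0.3  0.1 -2.3]
([283.1, 144.4], 696, array([494.4, -72.9,  13. ]))
rect ((494.115234375, -72.97000885009766), (24.357837677001953, 24.896934509277344), 13.670171737670898)
[285. 338.] 34 [[691.9, -23.9], [24.5, 53.0], 13.7]
[285. 338.] 163.14776941945277 [[587.0, -49.2], [13.3, 28.8], 13.7]
[346. 236.] 34 [[562.6, 6.3], [33.3, 31.6], 13.6]
[346. 236.] 163.14776941945277 [[516.6, -32.8], [18.1, 17.2], 13.6]
[284. 209.] 34 [[551.2, -58.3], [56.3, 53.5], 13.7]
[284. 209.] 163.14776941945277 [[510.4, -67.9], [30.6, 29.1], 13.7]
[350. 164.] 34 [[494.9, -10.7], [30.8, 31.7], 13.6]
[350. 164.] 163.14776941945277 [[479.8, -42.1], [16.7, 17.3], 13.6]
```

Pack A lies flat at (528.8,−2.2), yaw 14°, which is home. Now I'll lower pack B into the right bay.

Emit:
move_arm(
  commands=[
    [[0,0,-3.5],[0,0,0],0],
    [[0,0,-4],[0,0,0],0],
    [[0,0,-2.5],[0,0,0],0],
    [[0,0,-1.2],[0,0,0],0],
    [[0,0,-0.4],[0,0,0],0],
    [[0,0,0],[0,0,0],0],
  ],
)

```text
t: 33.4
eef_pos: [542.8, -61.7, 4.7]
tcp_rot: [-3.142, 0.0, -2.902]
ft_force: [0.1, -0.4, -1.8]
opening: 0.313
grip_force: 30.0
```

Emit:
move_arm(
  commands=[
    [[0,0,-0.2],[0,0,0],0],
    [[0,0,-0.2],[0,0,0],0],
    [[0,0,-0.2],[0,0,0],0],
    [[0,0,0],[0,0,0],0],
  ],
)

```text
t: 33.8
eef_pos: [542.6, -61.2, -1.6]
tcp_rot: [-3.142, 0.0, -2.901]
ft_force: [0.3, -0.9, -2.2]
opening: 0.314
grip_force: 30.0
```

Emit:
move_arm(
  commands=[
    [[0,0,-0.15],[0,0,0],0],
    [[0,0,-0.15],[0,0,0],0],
    [[0,0,-0.15],[0,0,0],0],
    [[0,0,0],[0,0,0],0],
  ],
)

```text
t: 34.2
eef_pos: [542.5, -61.2, -6.5]
tcp_rot: [3.141, -0.0, -2.901]
ft_force: [0.3, -0.6, -1.8]
opening: 0.314
grip_force: 30.0
```

Emit:
move_arm(
  commands=[
    [[0,0,-0.08],[0,0,0],0],
    [[0,0,-0.08],[0,0,0],0],
    [[0,0,-0.08],[0,0,0],0],
    [[0,0,0],[0,0,0],0],
  ],
)

```text
t: 34.6
eef_pos: [542.6, -61.3, -8.6]
tcp_rot: [3.142, 0.0, -2.901]
ft_force: [-0.4, -1.2, 1.8]
opening: 0.311
grip_force: 30.0
```

Contact is light, so pack B is home too. I'll release it, rise, and go over behind the cover.

Emit:
move_arm(
  commands=[
    [[0,0,0.03],[0,0,0],0.47],
    [[0,0,0],[0,0,0],0.47],
    [[0,0,0],[0,0,0],0.47],
    [[0,0,0],[0,0,0],0.47],
    [[0,0,1],[0,0,0],0.47],
    [[0,0,3],[0,0,0],0.47],
    [[0,0,4.5],[0,0,0],0.47],
    [[0,0,4.5],[0,0,0],0],
    [[0,0,4.5],[0,0,0],0],
    [[0,0,3],[0,0,0],0],
  ],
)

```text
t: 35.6
eef_pos: [542.9, -61.3, 200.7]
tcp_rot: [-3.14, 0.003, -2.901]
ft_force: [-0.3, -0.9, -0.6]
opening: 0.273
grip_force: 0.0
```

```bash
python3 - <<'E'
from m import *
s=state();print(s['t'],s['eef_pos'].round(1),s['tcp_rot'].round(3),s['opening'])
c=camera_info("wrist");im=read_camera("wrist");cv2.imwrite("pics/w10.png",im)
m=cv2.inRange(cv2.cvtColor(im,cv2.COLOR_BGR2HSV),(100,120,50),(128,255,255))
for q in cv2.findContours(m,cv2.RETR_EXTERNAL,cv2.CHAIN_APPROX_NONE)[0]:
    if cv2.contourArea(q)>100:
        w=back("wrist",q.reshape(-1,2)+0.0,34,c)[:,:2].astype(np.float32)
        print(q.reshape(-1,2).mean(0).round(),[np.round(v,1).tolist() for v in cv2.minAreaRect(w)])
# expected lip pixel in top/scene for several angles
R=lambda a:np.array([536.3+.971*(70.5-150*np.cos(a)),-30.8+.24*(70.5-150*np.cos(a)),36+150*np.sin(a)])
for a in (1.57,1.7,1.8,1.95): print(a,R(a).round(),proj("top",R(a)).round(1),proj("scene",R(a)).round(1))
E
```

```text
35.6 [542.9 -61.3 200.7] [-3.140e+00  3.000e-03 -2.901e+00] 0.27337622454215904
[285. 212.] [[580.7, -50.5], [29.3, 29.3], 13.8]
[335. 210.] [[563.9, 7.2], [29.2, 31.0], 13.8]
[285. 153.] [[511.3, -68.0], [29.6, 28.5], 14.4]
[337. 151.] [[494.7, -10.2], [29.5, 31.0], 13.8]
[ 5. 49.] [[475.2, -377.9], [25.0, 6.1], 30.0]
[22. 40.] [[463.1, -359.8], [27.2, 9.5], 31.2]
1.57 [605. -14. 186.] [[249.7 162.9]] [[271.5 162.4]]
1.7 [624.  -9. 185.] [[247.9 155.6]] [[273.2 160.1]]
1.8 [638.  -6. 182.] [[246.5 150.2]] [[274.5 158.8]]
1.95 [659.  -1. 175.] [[244.7 142.7]] [[276.4 157.9]]
```

Both packs lie flat and parallel: B's centre is 2.6 mm from home along x and 1 mm in y. Next the cover.

Emit:
move_arm(
  commands=[
    [[3,1.4,0],[0,0,0],0],
    [[4,1.9,0],[0,0,0],0],
    [[4,1.9,0],[0,0,0],0],
    [[3.6,1.7,0],[0,0,0],0],
    [[0,0,-2],[0,0,0],0],
    [[0,0,-3],[0,0,0],0],
    [[0,0,-1.6],[0,0,0],0],
    [[0,0,0],[0,0,0],0],
  ],
)

```text
t: 36.45
eef_pos: [687.3, 7.9, 128.5]
tcp_rot: [3.14, -0.004, -2.901]
ft_force: [0.5, 0.2, 0.5]
opening: 0.01
grip_force: 0.0
```

Emit:
move_arm(
  commands=[
    [[-1,-0.25,0],[0,0,0],0],
    [[-1,-0.25,0],[0,0,0],0],
    [[-1,-0.25,0],[0,0,0],0],
    [[-1,-0.25,0],[0,0,0],0],
  ],
)

```text
t: 36.85
eef_pos: [647.8, -2.6, 131.7]
tcp_rot: [-3.141, 0.001, -2.901]
ft_force: [1.1, -0.3, 0.4]
opening: 0.008
grip_force: 0.3
```

Emit:
move_arm(
  commands=[
    [[-1,-0.25,0],[0,0,0],0],
    [[-1,-0.25,0],[0,0,0],0],
    [[-1,-0.25,0],[0,0,0],0],
    [[-1,-0.25,0],[0,0,0],0],
  ],
)

```text
t: 37.25
eef_pos: [607.7, -12.4, 130.7]
tcp_rot: [3.141, -0.0, -2.901]
ft_force: [0.0, 0.0, -0.4]
opening: 0.007
grip_force: 0.2
```

Emit:
move_arm(
  commands=[
    [[-1,-0.25,0],[0,0,0],0],
    [[-1,-0.25,0],[0,0,0],0],
    [[-1,-0.25,0],[0,0,0],0],
    [[-1,-0.25,0],[0,0,0],0],
  ],
)

```text
t: 37.65
eef_pos: [567.7, -22.4, 130.6]
tcp_rot: [3.141, -0.0, -2.901]
ft_force: [0.1, 0.6, 0.2]
opening: 0.001
grip_force: 0.1
```

Emit:
move_arm(
  commands=[
    [[-1,-0.25,0],[0,0,0],0],
    [[-1,-0.25,0],[0,0,0],0],
    [[0,0,0],[0,0,0],0],
    [[0,0,0],[0,0,0],0],
  ],
)

```text
t: 38.05
eef_pos: [548.7, -27.3, 130.9]
tcp_rot: [-3.142, 0.0, -2.901]
ft_force: [0.3, 0.4, 0.6]
opening: 0.006
grip_force: 0.0
```

```bash
python3 - <<'E'
from m import *
s=state();print(s['t'],s['eef_pos'].round(1),s['ft_force'].round(1))
R=lambda a:np.array([536.3+.971*(70.5-150*np.cos(a)),-30.8+.24*(70.5-150*np.cos(a)),36+150*np.sin(a)])
c=camera_info("wrist")
for a in (0,.5,1,1.15,1.3): print(a,R(a).round(),proj("top",R(a)).round(1),proj("scene",R(a)).round(1),proj("wrist",R(a),c).round(1))
im=read_camera("wrist");cv2.imwrite("pics/w11.png",im)
for b in blobs("wrist","pics/w11.png",c,(20,150,120),(32,255,255),13,60): print(b)
for b in blobs("wrist","pics/w11.png",c,(100,120,50),(128,255,255),34,60): print("blue",b)
E
```

```text
38.05 [548.7 -27.3 130.9] [0.3 0.4 0.6]
0 [459. -50.  36.] [[267.1 224.4]] [[258.5 227.2]] [[282.4  95.8]]
0.5 [477. -45. 108.] [[264.2 216. ]] [[259.5 204.6]] [[281.7 120.9]]
1 [526. -33. 162.] [[258.3 195.1]] [[264. 181.]] [[281.3 219.2]]
1.15 [545. -29. 173.] [[256.1 187.1]] [[265.8 174.9]] [[281.3 260.4]]
1.3 [566. -24. 181.] [[253.8 178.6]] [[267.8 169.6]] [[281.4 302.6]]
([250.7, 117.3], 178, array([484.5, -75.2,  13. ]))
blue ([316.1, 146.9], 1094, array([494.8,  -9.5,  34. ]))
blue ([250.8, 148.9], 1065, array([510.8, -67.2,  34. ]))
```

Emit:
move_arm(
  commands=[
    [[-1,-0.25,0],[0,0,0],0],
    [[-1,-0.25,0],[0,0,0],0],
    [[-1,-0.25,0],[0,0,0],0],
    [[-1,-0.25,0],[0,0,0],0],
    [[0,0,0],[0,0,0],0],
    [[0,0,0],[0,0,0],0],
  ],
)

```text
t: 38.7
eef_pos: [508.7, -37.4, 130.9]
tcp_rot: [-3.141, 0.001, -2.902]
ft_force: [-0.5, 0.5, -1.3]
opening: 0.009
grip_force: 0.0
```

```bash
cat > cv.py <<'E'
from m import *
s=state();print(s['t'],s['eef_pos'].round(1),s['ft_force'].round(1))
c=camera_info("wrist")
im=read_camera("wrist");cv2.imwrite("pics/w12.png",im)
for b in blobs("wrist","pics/w12.png",c,(20,150,120),(32,255,255),13,60): print(b)
for b in blobs("wrist","pics/w12.png",c,(100,120,50),(128,255,255),34,60): print("blue",b)
g=cv2.cvtColor(im,cv2.COLOR_BGR2GRAY)
for bx in (-79.5,):
    for z in (36,41): print(z,proj("wrist",[536.3+.971*bx,-30.8+.24*bx,z],c).round(1))
print(g[40:240:3,284].tolist()); print(g[40:240:3,230].tolist())
E
python3 cv.py
```

```text
38.7 [508.7 -37.4 130.9] [-0.5  0.5 -1.3]
36 [[282.8 143.8]]
41 [[282.7 144.4]]
[217, 216, 217, 216, 215, 83, 80, 84, 74, 77, 69, 142, 142, 142, 144, 142, 142, 142, 141, 140, 139, 139, 141, 141, 139, 139, 140, 139, 139, 139, 139, 139, 135, 135, 133, 43, 45, 41, 84, 87, 87, 86, 80, 86, 84, 86, 88, 88, 88, 82, 84, 83, 85, 84, 84, 85, 85, 85, 82, 84, 82, 84, 84, 85, 84, 83, 83]
[217, 216, 211, 182, 147, 167, 216, 217, 215, 216, 215, 215, 215, 215, 214, 215, 214, 213, 213, 212, 210, 210, 208, 206, 204, 203, 204, 203, 200, 200, 201, 204, 205, 206, 207, 207, 205, 87, 92, 92, 94, 92, 90, 93, 143, 145, 93, 92, 90, 92, 93, 91, 90, 93, 89, 91, 89, 90, 88, 88, 89, 87, 86, 85, 85, 89, 88]
```

The lip edge is at row 145 against 144 predicted for shut. I'll press lightly near the free edge to confirm that it is fully shut.

Emit:
move_arm(
  commands=[
    [[-1,-0.3,-3.5],[0,0,0],0],
    [[-1,-0.3,-4],[0,0,0],0],
    [[-1,-0.2,-2.5],[0,0,0],0],
    [[0,0,-1],[0,0,0],0],
    [[0,0,-0.2],[0,0,0],0],
    [[0,0,0],[0,0,0],0],
  ],
)

```text
t: 39.35
eef_pos: [479.7, -45.3, 19.2]
tcp_rot: [-3.141, 0.001, -2.901]
ft_force: [0.5, 0.4, -0.1]
opening: 0.008
grip_force: 0.0
```

Emit:
move_arm(
  commands=[
    [[0,0,-0.1],[0,0,0],0],
    [[0,0,-0.1],[0,0,0],0],
    [[0,0,-0.05],[0,0,0],0],
    [[0,0,0],[0,0,0],0],
  ],
)

```text
t: 39.75
eef_pos: [478.8, -45.3, 16.5]
tcp_rot: [-3.141, 0.001, -2.901]
ft_force: [-0.0, 0.4, -0.3]
opening: 0.003
grip_force: 0.0
```

Emit:
move_arm(
  commands=[
    [[0,0,-0.05],[0,0,0],0],
    [[0,0,-0.05],[0,0,0],0],
    [[0,0,-0.05],[0,0,0],0],
    [[0,0,0],[0,0,0],0],
  ],
)

```text
t: 40.15
eef_pos: [478.7, -45.3, 15.2]
tcp_rot: [-3.141, 0.001, -2.901]
ft_force: [-1.8, 0.6, 10.1]
opening: 0.001
grip_force: 5.3
```

Emit:
move_arm(
  commands=[
    [[0,0,-0.05],[0,0,0],0],
    [[0,0,-0.05],[0,0,0],0],
    [[0,0,0],[0,0,0],0],
  ],
)

```text
t: 40.45
eef_pos: [478.7, -45.3, 15.0]
tcp_rot: [-3.141, 0.001, -2.901]
ft_force: [-5.5, 0.7, 24.3]
opening: 0.006
grip_force: 12.2
```

Firm at exactly the shut height: tip 41 mm, with no give. I'll lift away, check, and hand in.

Emit:
move_arm(
  commands=[
    [[0,0,1],[0,0,0],0],
    [[0,0,3],[0,0,0],0],
    [[0,0,4.5],[0,0,0],0],
    [[0,0,4.5],[0,0,0],0],
    [[0,0,3],[0,0,0],0],
    [[0,0,0],[0,0,0],0],
    [[0,0,0],[0,0,0],0],
  ],
)

```text
t: 41.15
eef_pos: [478.5, -45.2, 173.9]
tcp_rot: [-3.141, 0.001, -2.901]
ft_force: [0.6, 0.2, 0.3]
opening: 0.004
grip_force: 0.0
```

```bash
python3 cv.py; python3 -c "
from cell import env
print(env.job_done())"
```

```text
41.15 [478.5 -45.2 173.9] [0.6 0.2 0.3]
36 [[283.5 168.9]]
41 [[283.5 169.8]]
[216, 215, 215, 215, 215, 215, 214, 210, 201, 142, 144, 143, 145, 142, 142, 144, 144, 141, 81, 82, 80, 77, 98, 142, 143, 142, 142, 142, 141, 141, 140, 140, 139, 141, 137, 137, 139, 139, 139, 137, 136, 134, 133, 127, 41, 42, 83, 83, 85, 89, 86, 87, 87, 86, 86, 83, 88, 86, 84, 84, 87, 85, 84, 84, 85, 84, 84]
[214, 215, 215, 215, 214, 215, 217, 216, 217, 217, 217, 216, 217, 217, 213, 215, 149, 216, 216, 216, 216, 216, 215, 215, 215, 214, 214, 213, 210, 206, 206, 206, 204, 202, 200, 201, 202, 200, 199, 202, 206, 204, 205, 205, 93, 95, 143, 144, 143, 144, 146, 95, 92, 94, 92, 92, 92, 89, 90, 90, 87, 88, 91, 89, 89, 89, 86]
the job is handed in; nothing more can be done
None
```

Both good packs are in their bays, stepped ends over the keys, and the cover is fully shut; I never touched the red pack or the other bench items, and handed the job in at 41 s (verdict not shown).

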